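Assemble the test-sieve stack on the shaker

TASK

Build the sieve stack on the shaker's steel receiving pan, from the bottom up: the fine sieve (blue), then the medium one (yellow), then the coarse one (red), and the lid with the black knob on top. Each part must be upright and fully seated in the one below. Leave the timer, the canister and the tape roll where they are.

Things in the scene. Friction and masses are not known exactly. Their poses are not given: they have to be found in the camera images.
- sieve_fine: Loose round sieve, blue wall (the finest mesh, 2.4 mm grid), 60 mm wide, 28 mm tall. Origin: underside centre, z up. 0-6 mm: tapered spigot, 46 mm wide at the foot, 50 at 3 mm; 6-28 mm: 60 mm body, wall 2.5 mm, inside 55 mm above the mesh at 9 mm. Spigot drops into the part below, flange on its rim: the origin is then 6 mm below that rim (22 mm above a lower sieve's origin). 90 g.
- sieve_medium: Loose round sieve, yellow wall (middling mesh, 5 mm grid), 60 mm wide, 28 mm tall. Origin: underside centre, z up. 0-6 mm: tapered spigot, 46 mm wide at the foot, 50 at 3 mm; 6-28 mm: 60 mm body, wall 2.5 mm, inside 55 mm above the mesh at 9 mm. Spigot drops into the part below, flange on its rim: the origin is then 6 mm below that rim (22 mm above a lower sieve's origin). 90 g.
- sieve_coarse: Loose round sieve, red wall (the coarsest mesh, 10 mm grid), 60 mm wide, 28 mm tall. Origin: underside centre, z up. 0-6 mm: tapered spigot, 46 mm wide at the foot, 50 at 3 mm; 6-28 mm: 60 mm body, wall 2.5 mm, inside 55 mm above the mesh at 9 mm. Spigot drops into the part below, flange on its rim: the origin is then 6 mm below that rim (22 mm above a lower sieve's origin). 90 g.
- sieve_lid: Loose pale steel sieve lid, 60 mm wide, with a round black knob, 38 mm tall overall. Origin: underside centre, z up. 0-6 mm: tapered spigot as on the sieves; 6-13 mm: steel disc; 13-38 mm: knob, 24 mm wide, to grip. Seated on a sieve, its origin is 22 mm above that sieve's origin. 0.08 kg.
- shaker: Round white sieve shaker, 92 mm wide, fixed (grey control panel reaching 50 mm from the axis towards its -x), carrying centrally the open steel receiving pan, 60 mm outside, 55 mm inside, rim 60 mm above the worktop. Origin: underside centre, z up. Full stack on it: 158 mm tall.
- pan_mouth (a point): Centre of the receiving pan's mouth, level with its rim, 60 mm straight above the shaker's origin; the pan is 20 mm deep and takes a sieve's spigot; the sieve seated on it has its origin 54 mm above the worktop.
- timer: Bystander: white square digital timer, 62x62x17 mm, lying flat. Origin: centre of its underside.
- canister: Bystander: white canister with a black screw cap, 42 mm in diameter, 66 mm tall, standing. Origin: centre of its underside.
- tape_roll: Bystander: roll of beige tape lying flat, 74 mm in diameter, 19 mm tall. Origin: centre of its underside.

How it is judged:
By the outcome, as a careful person would: the job done as asked, in the order asked, and still so for the second after the job is handed in, with the robot touching nothing.
It also fails if it takes over 104 s, if anything falls off the work surface, if the arm or the gripper's body presses on something with over 40 N, if the wrist force passes 120 N, or if a joint passes its speed limit or range.

ROBOT

A 7-joint arm with a two-finger parallel gripper is mounted at the origin on a cart in front of the work surface, level with it; the furniture and walls round the work are solid. World frame = base frame: x ahead of the robot, y to its left, z up, the work surface at z = 0. Lengths are in mm, angles in degrees, forces in N, time in s.
With the tool pointing down it reaches from about 400 to 850 mm from the base axis. Payload 4.4 kg.
Tool frame: the origin (TCP) lies midway between the tips of the shut fingers; the grasp point (between the pads) lies 19 mm behind it; z points along the fingers, y is the line along which they close (so a half turn about z gives the same grasp; the last joint's range is limited). The gripper opens to 94 mm and grips with 3 to 60 N. Pads are 16 mm wide; open, the fingers measure 119 mm over their backs; the gripper's body (75 mm by 177 mm) begins 78 mm behind the grasp point.
Start: joints at [60.974, 36.005, 2.206, 86.941, -1.547, 57.084, -1.146], TCP at [277.36, -587.869, 205.478] pointing down, gripper open.
Joint ranges: [-175.42, 175.42], [-21.48, 121.26], [-71.46, 75.88], [10.55, 141.38], [-63.04, 243.04], [13.31, 113.54], [-168.57, 168.57]. Speed limits (degrees/s): [147.25, 147.25, 180, 180, 180, 180, 180].

INTERFACE

Orientations are given as [roll, pitch, yaw] about the fixed x, y, z axes, in that order (R = Rz(yaw) Ry(pitch) Rx(roll)).
In Python, from workcell import robot gives the robot as it stands. The module is installed in compiled form; this text tells all that it offers.
- The arm moves only by the tool play_rows, never from a script. Its argument "series" is a list of rows, each a list of 2 entries, a list of its own where there are three numbers: the shift along the tool's x, y, z in mm, then the turn, a rotation vector about the tool's x, y, z in degrees. In form: [[[tx, ty, tz], [rx, ry, rz]], ...]. A call has exactly 8 rows; each row shifts and turns the commanded pose from where the row before left it, along the tool's axes as they then stand; what a row does not reach is not made up. A row lasts 1/10 s, in which the tool goes at most 50 mm and 8.59 degrees, less where a joint would pass 70% of its speed; a pose out of reach is approached as far as the arm can. A call is refused whole if a number of a shift passes 50 or a number of a turn 8.59, either way. A call with a gripper value outside its range is refused whole. "hand" is the closure, from -1 (fully open) to 1 (shut), set as the call begins (left out, the last holds). The fingers move at their own pace and stop on an object; the grip force is fixed at half the most. Time passes only in rows, so rows that do not move let the fingers close, or fill a call up. It gives the time, the measured TCP pose, the force, the opening and the grip force at its end, in the units of the state.
- robot.sense(): the state, without advancing time (a new reading comes with each control period).
- robot.grab_frame(name): name is "side" or "top" or "wrist"; returns a dict with "pixels" (480x640x3 uint8, red, green, blue), "vfov" (degrees; the focal length in pixels is half the picture's height over the tangent of half this angle, whatever the lens; pixels are square), "cx", "cy" (the principal point, pixels), "world_to_cam" (4x4, takes a point from world to camera coordinates); the wrist camera has in their place "T_tool_cam" (4x4, takes a point from camera to tool coordinates, whose origin is the TCP and whose axes are the flange's). Camera axes: x right, y down, z forward; pixel columns grow to the right and rows downward; lengths in mm; the calibration is good to about 2 mm. A picture is of the moment at which its call begins: read the wrist's pose just before it. There is no depth.
- robot.hand_in(): hands the job in; it is judged then, once.
The state is a dict: "clock": time; "joint_positions": joint angles; "qvel": joint speeds; "tau": joint torques, N m; "tcp_pos": TCP position; "eef_rot": TCP orientation; "wrist_force": force on the tool from outside, world axes, zero at the start; "torque": the same for the moment, N m; "finger_gap": finger opening in mm; "gripper_force": force on a finger pad.
Only numpy, scipy, OpenCV 4.12 (cv2) and the standard library are available. Lean on these libraries where they do the work, as an engineer would, in place of code of your own. Each camera call takes 0.05 s, during which the arm holds its last target. There are 200 camera calls.

## Working session

There is one attempt and no reset: what is moved stays moved. The work goes in short steps, Python scripts to look and compute and a tool call to move; the robot and the scene stay as the last step left them, time stands still between calls to the robot, and variables do not carry over. Pictures are saved under pics/ and viewed, at most 14 in all, crops included, and the job is handed in when it is done.

Besides the shell and the picture viewer there is one more tool, called as name([rows], argument=value, ...), one row to a line, values as JSON. play_rows: Moves the arm, as the interface text tells. Its arguments: {"type":"object","properties":{"series":{"type":"array"},"hand":{"type":"number"}},"required":["series"]}

```bash
mkdir -p pics
cat > h.py <<'E'
import numpy as np, cv2
from workcell import robot
from scipy.spatial.transform import Rotation as R
def cam(name):
    s=robot.sense(); f=robot.grab_frame(name); im=f["pixels"]
    F=240/np.tan(np.radians(f["vfov"]/2))
    if name=="wrist":
        T=np.eye(4);T[:3,:3]=R.from_euler('xyz',s["eef_rot"],degrees=True).as_matrix();T[:3,3]=s["tcp_pos"]
        C=T@np.array(f["T_tool_cam"])
    else: C=np.linalg.inv(np.array(f["world_to_cam"]))
    return im,F,f["cx"],f["cy"],C
def ray(c,u,v):
    im,F,cx,cy,C=c
    d=C[:3,:3]@np.array([(u-cx)/F,(v-cy)/F,1]); return C[:3,3],d/np.linalg.norm(d)
def plane(c,u,v,z):
    o,d=ray(c,u,v); return o+d*(z-o[2])/d[2]
def proj(c,p):
    im,F,cx,cy,C=c; q=np.linalg.inv(C)@np.append(p,1); return cx+F*q[0]/q[2],cy+F*q[1]/q[2]
def save(c,n): cv2.imwrite("pics/"+n,c[0][:,:,::-1])
E
python3 - <<'E'
from h import *
np.set_printoptions(precision=1,suppress=True)
print(robot.sense())
for n in("top","side","wrist"):
    c=cam(n); save(c,n+"0.png"); print(n,c[1:4]); print(c[4])
E
```

```text
{'clock': 0.0, 'joint_positions': array([61. , 36.1,  2.2, 87. , -1.5, 57.1, -1.1]), 'qvel': array([ 0., -0.,  0., -0.,  0., -0.,  0.]), 'tau': array([  0. , -55. ,   1.1, -18.7,  -0.1,   0. ,   0. ]), 'tcp_pos': array([ 277.1, -587.3,  204.6]), 'eef_rot': array([-179.9,   -0. ,   25.3]), 'wrist_force': array([-0.1,  0.9,  0.5]), 'torque': array([-0. ,  0. , -0.1]), 'gripper_force': 0.0, 'finger_gap': 94.18488239404427}
top (np.float64(499.4346200021535), 318.29527073130885, 238.6572688188902)
[[ -0.   -1.    0.2 344.3]
 [ -1.    0.   -0.   58.2]
 [  0.   -0.2  -1.  897.1]
 [  0.    0.    0.    1. ]]
side (np.float64(449.37042369041023), 318.4958011948098, 236.53044902297154)
[[ -1.   -0.1   0.1 425.7]
 [ -0.1   0.7  -0.7 680.1]
 [ -0.   -0.7  -0.7 651.4]
 [  0.    0.    0.    1. ]]
wrist (np.float64(381.06156003828625), 313.1811463903041, 235.53106835597924)
[[   0.4   -0.9   -0.2  342.2]
 [  -0.9   -0.4   -0.1 -557.5]
 [  -0.     0.2   -1.   385.7]
 [   0.     0.     0.     1. ]]
```

View pics/top0.png

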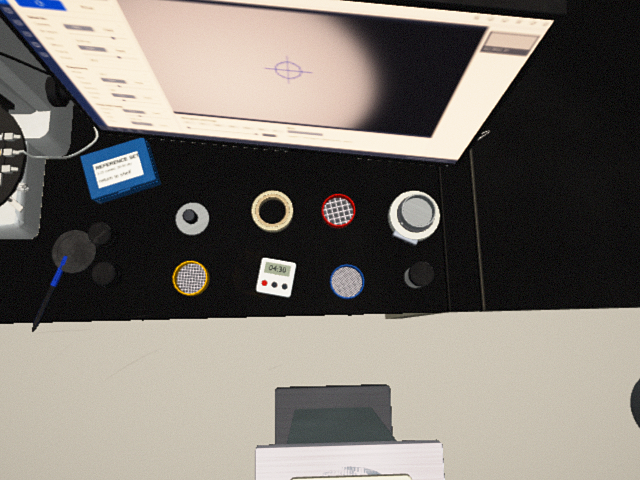

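View pics/side0.png

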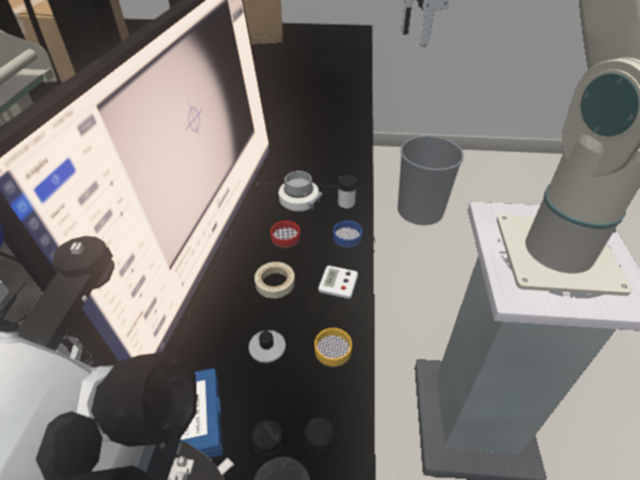

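The top view shows the following, in (column, row) pixels:
- Blue sieve: (347,281)
- Yellow sieve: (191,278)
- Red sieve: (338,210)
- Lid: (192,219)
- Shaker pan: (417,212)
- Canister: (419,275)
- Timer: (275,277)
- Tape roll: (272,211)

The side view shows blue at (347,233), red at (285,233), yellow at (333,347), the lid at (267,346) and the pan at (298,184). A monitor stands behind the back row.

```bash
cat > m.py <<'E'
from h import *
np.set_printoptions(precision=1,suppress=True)
def colmask(im,k):
    h=cv2.cvtColor(im,cv2.COLOR_RGB2HSV); H,S,V=cv2.split(h)
    r={'blue':(H>100)&(H<125)&(S>110)&(V>50),'yellow':(H>12)&(H<32)&(S>130)&(V>70),'red':((H<8)|(H>170))&(S>130)&(V>60),'bright':(V>95)&(S<60)}[k]
    return r.astype(np.uint8)
def hull(c,k,box):
    m=colmask(c[0],k); z=np.zeros_like(m); u0,v0,u1,v1=box; z[v0:v1,u0:u1]=m[v0:v1,u0:u1]
    z=cv2.morphologyEx(z,cv2.MORPH_CLOSE,np.ones((3,3),np.uint8))
    n,l,st,_=cv2.connectedComponentsWithStats(z); z=(l==1+np.argmax(st[1:,4])).astype(np.uint8)
    p=cv2.convexHull(cv2.findNonZero(z)); return p
def centre(p): return cv2.fitEllipse(p)
def tri(a,b):
    (o1,d1),(o2,d2)=a,b
    s=np.linalg.lstsq(np.c_[d1,-d2],o2-o1,rcond=None)[0]; A=o1+s[0]*d1;B=o2+s[1]*d2
    return (A+B)/2,np.linalg.norm(A-B)
E
python3 - <<'E'
from m import *
t=cam("top");s=cam("side")
for k,bt,bs in [('blue',(320,255,375,305),(325,215,370,255)),('yellow',(165,255,215,305),(305,320,360,372)),('red',(315,185,362,235),(262,213,308,255)),('bright',(170,195,215,242),(242,320,292,370))]:
    a=centre(hull(t,k,bt));b=centre(hull(s,k,bs)); X,e=tri(ray(t,*a[0]),ray(s,*b[0]))
    print(k,a,b,X,e)
# shaker white edge, monitor bottom right corner
X,e=tri(ray(t,457,159),ray(s,268,148));print('mon',X,e)
X,e=tri(ray(t,105,130),ray(s,140,372));print('mon2',X,e)
X,e=tri(ray(t,417,212),ray(s,298,184));print('pan',X,e)
a=cv2.resize(t[0][175:310,160:450],None,fx=2.7,fy=2.7,interpolation=2)
b=cv2.resize(s[0][165:370,235:365],None,fx=2.9,fy=2.9,interpolation=2)
cv2.imwrite('pics/ct.png',a[:,:,::-1]);cv2.imwrite('pics/cs.png',b[:,:,::-1])
E
```

```text
blue ((346.60064697265625, 281.1047058105469), (35.0002326965332, 35.091365814208984), 38.82832336425781) ((346.7821044921875, 232.44737243652344), (25.503442764282227, 29.882593154907227), 84.67668151855469) [427.3  -4.5  21.5] 0.8751174535476186
yellow ((190.0891571044922, 277.7341613769531), (35.25667953491211, 36.91841506958008), 82.11090087890625) ((332.552490234375, 345.9032897949219), (38.854530334472656, 39.0605583190918), 104.0794448852539) [439.8 269.5  21.8] 0.882191691412477
red ((337.988037109375, 210.14930725097656), (34.255027770996094, 34.51333999633789), 27.61396598815918) ((284.9527282714844, 232.7877655029297), (26.570798873901367, 30.751548767089844), 83.98606872558594) [555.1   6.5  21.4] 0.14549913111229562
bright ((191.8412628173828, 218.2604522705078), (31.938024520874023, 33.44407272338867), 65.70309448242188) ((266.5546569824219, 345.71832275390625), (31.699203491210938, 36.995994567871094), 74.50837707519531) [548.9 271.2  11.2] 0.8155948808299709
mon [ 619.  -191.9   97.8] 3.10835680365719
mon2 [682.5 392.6 116.4] 11.27171126657367
pan [ 543.2 -130.7   45.3] 0.27971046241751873
```

View pics/ct.png

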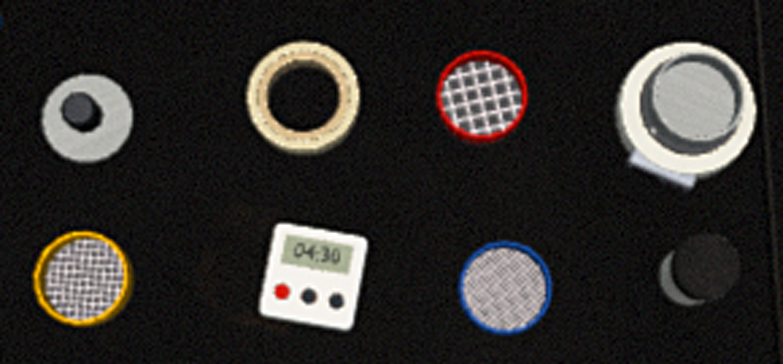

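View pics/cs.png

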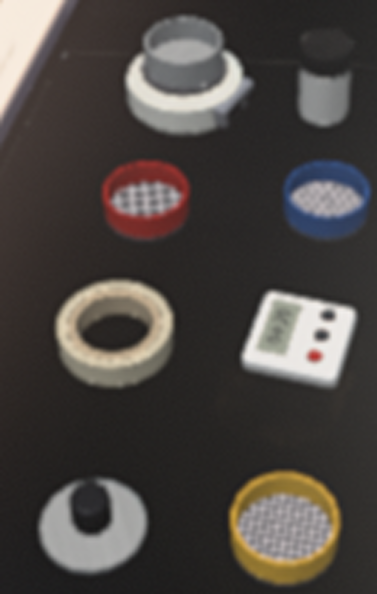

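Both crops are clear. The pan's mouth is centred near (418,211) in the top view and (298,181) in the side view. The lid's knob is up and all the sieves are upright.

Run:
```python
from m import *
t=cam("top");s=cam("side")
X,e=tri(ray(t,418.1,210.9),ray(s,298.1,181.2));print('pan',X,e,plane(t,418.1,210.9,60),plane(s,298.1,181.2,60))
# monitor edge: top-view plane through edge, side ray
for tp,sp in [((565,15),(235,5)),((515,82),(250,75))]: print('mon',tri(ray(t,*tp),ray(s,*sp)))
o,d1=ray(t,457,159);_,d2=ray(t,560,20);n=np.cross(d1,d2);o2,d=ray(s,236,8);print('mon edge',o2+d*(n@(o-o2))/(n@d))
print('canister',plane(t,419,275,66))
f=robot.grab_frame("wrist");print(np.array(f["T_tool_cam"]))
```

```text
pan [ 543.  -131.    52.9] 0.32240244976941124 [ 541.5 -129.4   60. ] [ 541.4 -121.3   60. ]
mon (array([ 673.5, -232.5,  391.7]), np.float64(21.17396003820518))
mon (array([ 661.3, -229.3,  256.6]), np.float64(26.048979778965524))
mon edge [ 657.5 -210.8  387.4]
canister [ 430.  -122.9   66. ]
[[  -0.    -1.    -0.2   71.6]
 [   1.    -0.    -0.     0.5]
 [   0.    -0.2    1.  -181.1]
 [   0.     0.     0.     1. ]]
```

play_rows([
  [[24,-29,0],[0,0,0]],
  [[24,-29,0],[0,0,0]],
  [[24,-29,0],[0,0,0]],
  [[24,-29,0],[0,0,0]],
  [[24,-29,0],[0,0,0]],
  [[24,-29,0],[0,0,0]],
  [[24,-29,0],[0,0,0]],
  [[24,-29,0],[0,0,0]],
], hand=-1)

```text
clock: 1.2
tcp_pos: [352.4, -294.8, 205.7]
eef_rot: [180.0, -0.0, 25.2]
wrist_force: [0.6, 0.4, 0.2]
finger_gap: 94.4
gripper_force: 0.0
```

play_rows([
  [[24,-29,0],[0,0,0]],
  [[24,-29,0],[0,0,0]],
  [[24,-29,0],[0,0,0]],
  [[24,-29,0],[0,0,0]],
  [[24,-29,0],[0,0,0]],
  [[24,-29,0],[0,0,0]],
  [[24,-29,0],[0,0,0]],
  [[24,-29,0],[0,0,0]],
])

```text
clock: 2.0
tcp_pos: [427.1, -2.9, 205.8]
eef_rot: [180.0, -0.0, 25.2]
wrist_force: [0.3, -0.6, -0.0]
finger_gap: 94.0
gripper_force: 0.0
```

play_rows([
  [[0,0,0],[0,0,-8.5]],
  [[0,0,0],[0,0,-8.5]],
  [[0,0,0],[0,0,-8.5]],
  [[0,0,0],[0,0,-8.5]],
  [[0,0,0],[0,0,-8.5]],
  [[0,0,0],[0,0,-8.5]],
  [[0,0,0],[0,0,-8.5]],
  [[0,0,0],[0,0,-8.5]],
])

```text
clock: 2.8
tcp_pos: [426.9, -4.5, 205.7]
eef_rot: [180.0, 0.0, 93.6]
wrist_force: [0.3, 0.3, 0.5]
finger_gap: 94.1
gripper_force: 0.0
```

play_rows([
  [[0,0,0],[0,0,-8.5]],
  [[0,0,0],[0,0,-8.5]],
  [[0,0,0],[0,0,-8.5]],
  [[0,0,0],[0,0,-8.5]],
  [[0,0,0],[0,0,-8.5]],
  [[0,0,0],[0,0,-8.5]],
  [[0,0,0],[0,0,-8.5]],
  [[0,0,0],[0,0,-8.5]],
])

```text
clock: 3.6
tcp_pos: [426.8, -4.5, 205.7]
eef_rot: [-180.0, 0.0, 161.6]
wrist_force: [0.4, 0.8, -0.1]
finger_gap: 93.8
gripper_force: 0.0
```

play_rows([
  [[0,0,0],[0,0,-4.6]],
  [[0,0,0],[0,0,-4.6]],
  [[0,0,0],[0,0,-4.6]],
  [[0,0,0],[0,0,-4.6]],
  [[0,0,0],[0,0,0]],
  [[0,0,0],[0,0,0]],
  [[0,0,0],[0,0,0]],
  [[0,0,0],[0,0,0]],
])

```text
clock: 4.4
tcp_pos: [426.8, -4.4, 205.5]
eef_rot: [-180.0, 0.0, 179.6]
wrist_force: [1.1, -0.6, 0.1]
finger_gap: 94.1
gripper_force: 0.0
```

Run:
```python
from m import *
s=robot.sense();print(s["joint_positions"],s["tcp_pos"],s["eef_rot"])
c=cam("wrist");save(c,"w1.png")
```

```text
[ 29.4  22.5 -43.6 119.7  21.7  45.6  62.1] [426.8  -4.4 205.5] [-180.     0.   179.6]
```

View pics/w1.png

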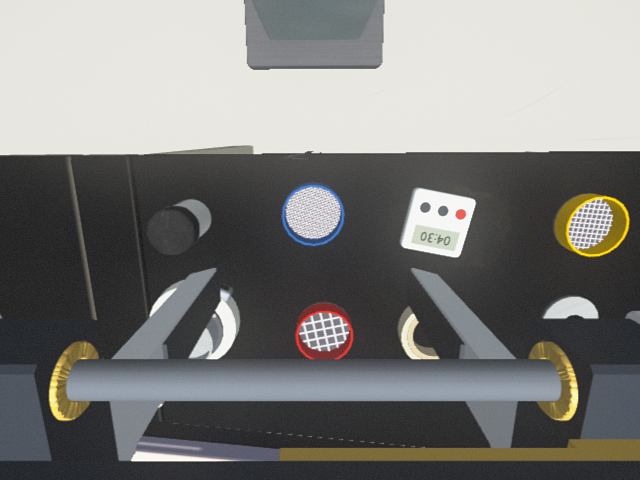

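The wrist view shows the blue sieve at (313,214) between the fingertips, with red at (324,332), yellow at (592,225) and the shaker at (200,325). Nothing is near the fingers.

Run:
```python
from m import *
c=cam("wrist");t=cam("top")
for k,b,bt in[('blue',(270,170,360,260),(320,255,375,305)),('red',(285,295,365,365),(315,185,362,235)),('yellow',(545,185,640,265),(165,255,215,305))]:
    a=centre(hull(c,k,b)); q=centre(hull(t,k,bt))[0]; print(k,a,plane(c,*a[0],17),plane(t,*q,17),tri(ray(c,*a[0]),ray(t,*q)))
```

```text
blue ((312.5085754394531, 214.3623809814453), (62.53349685668945, 62.803802490234375), 133.6536102294922) [428.1  -5.5  17. ] [423.1  -4.7  17. ] (array([421.3,  -4. ,  46.7]), np.float64(3.326527057591241))
red ((323.83709716796875, 333.0915222167969), (58.28076934814453, 60.10700607299805), 179.90672302246094) [557.8   5.7  17. ] [555.5  32.8  17. ] (array([560.7,  19.2,   6.3]), np.float64(26.948799881600245))
yellow ((591.929931640625, 224.4174346923828), (63.18136978149414, 75.49176788330078), 80.92787170410156) [440.1 272.2  17. ] [439.9 270.9  17. ] (array([439.6, 270.3,  19.5]), np.float64(0.06774124015305151))
```

play_rows([
  [[0,-0.5,25],[0,0,0]],
  [[0,0,30],[0,0,0]],
  [[0,0,30],[0,0,0]],
  [[0,0,30],[0,0,0]],
  [[0,0,30],[0,0,0]],
  [[0,0,25],[0,0,0]],
  [[0,0,17],[0,0,0]],
  [[0,0,10],[0,0,0]],
])

```text
clock: 5.35
tcp_pos: [426.2, -4.7, 7.1]
eef_rot: [-180.0, -0.1, 179.7]
wrist_force: [-0.1, -1.1, -0.4]
finger_gap: 94.1
gripper_force: 0.0
```

play_rows([
  [[0,0,0],[0,0,0]],
  [[0,0,0],[0,0,0]],
  [[0,0,0],[0,0,0]],
  [[0,0,0],[0,0,0]],
  [[0,0,0],[0,0,0]],
  [[0,0,0],[0,0,0]],
  [[0,0,0],[0,0,0]],
  [[0,0,0],[0,0,0]],
], hand=1)

```text
clock: 6.15
tcp_pos: [427.1, -5.0, 9.0]
eef_rot: [-180.0, 0.1, 179.6]
wrist_force: [0.2, 0.4, 6.7]
finger_gap: 58.5
gripper_force: 34.6
```

play_rows([
  [[0,0,-10],[0,0,0]],
  [[0,0,-20],[0,0,0]],
  [[0,0,-25],[0,0,0]],
  [[0,0,-25],[0,0,0]],
  [[0,0,-25],[0,0,0]],
  [[0,0,-20],[0,0,0]],
  [[0,0,-10],[0,0,0]],
  [[0,0,0],[0,0,0]],
])

```text
clock: 6.95
tcp_pos: [427.4, -5.1, 144.3]
eef_rot: [-180.0, 0.1, 179.6]
wrist_force: [-0.9, 0.2, -0.9]
finger_gap: 58.2
gripper_force: 34.5
```

play_rows([
  [[-4,-10,0],[0,0,0]],
  [[-8,-16,0],[0,0,0]],
  [[-8,-18,0],[0,0,0]],
  [[-8,-18,0],[0,0,0]],
  [[-8,-18,0],[0,0,0]],
  [[-8,-18,0],[0,0,0]],
  [[-6,-15,0],[0,0,0]],
  [[0,-10,0],[0,0,0]],
])

```text
clock: 7.75
tcp_pos: [475.8, -130.0, 142.0]
eef_rot: [180.0, -0.1, 179.6]
wrist_force: [1.2, 0.4, -0.9]
finger_gap: 58.5
gripper_force: 34.5
```

Run:
```python
from m import *
s=robot.sense();print(s["joint_positions"],s["tcp_pos"],s["eef_rot"],s["finger_gap"])
c=cam("wrist");save(c,"w2.png")
```

```text
[ 39.   33.4 -39.9 114.5  31.1  43.1  69.9] [ 475.8 -130.   142. ] [180.   -0.1 179.6] 58.49835800037861
```

View pics/w2.png

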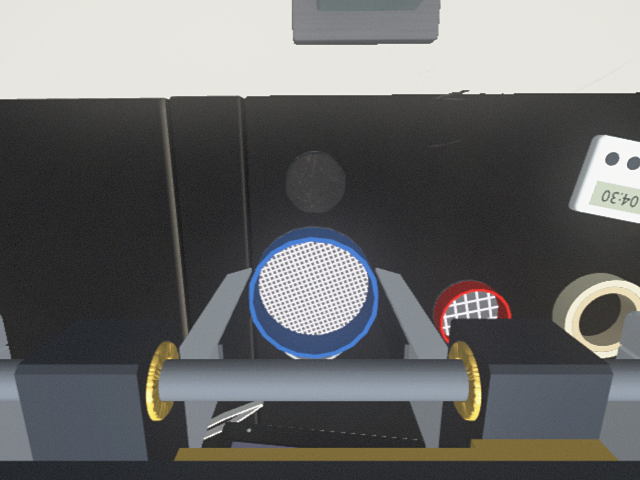

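The held blue sieve's rim is at (313,297), level between the fingers, and it hides the pan behind it. I'll step sideways to see the pan mouth clear of the sieve.

play_rows([
  [[-8,12,-5],[0,0,0]],
  [[-10,18,-5],[0,0,0]],
  [[-10,18,-5],[0,0,0]],
  [[-10,18,-5],[0,0,0]],
  [[-10,18,-5],[0,0,0]],
  [[-10,18,-5],[0,0,0]],
  [[-8,13,0],[0,0,0]],
  [[0,0,0],[0,0,0]],
])

```text
clock: 8.6
tcp_pos: [543.6, -9.6, 173.8]
eef_rot: [179.9, 0.1, 179.9]
wrist_force: [0.2, -0.0, -1.2]
finger_gap: 58.7
gripper_force: 34.5
```

Run:
```python
from m import *
s=robot.sense();print(s["tcp_pos"],s["eef_rot"],s["finger_gap"])
c=cam("wrist");save(c,"w3.png")
```

```text
[543.6  -9.6 173.8] [179.9   0.1 179.9] 58.672632934053745
```

View pics/w3.png

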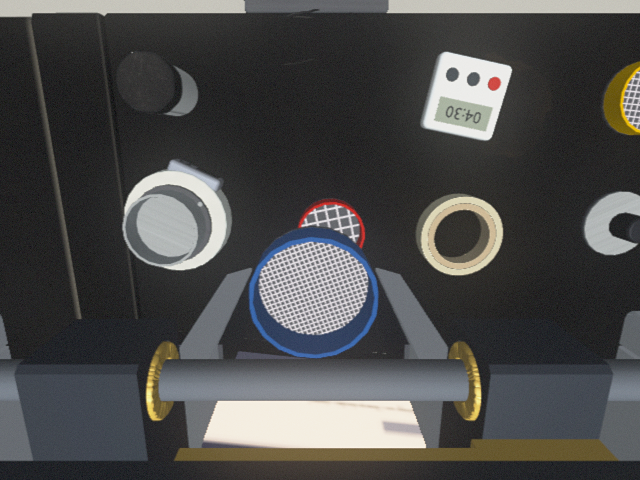

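The pan shows clear at about (165,228) and the held sieve's rim is at (313,297). I'll enlarge the pan.

Run:
```python
import cv2
a=cv2.imread('pics/w3.png')[160:280,110:240];cv2.imwrite('pics/cp.png',cv2.resize(a,None,fx=5,fy=5,interpolation=cv2.INTER_CUBIC)[:600])
```

```text
(no output)
```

View pics/cp.png

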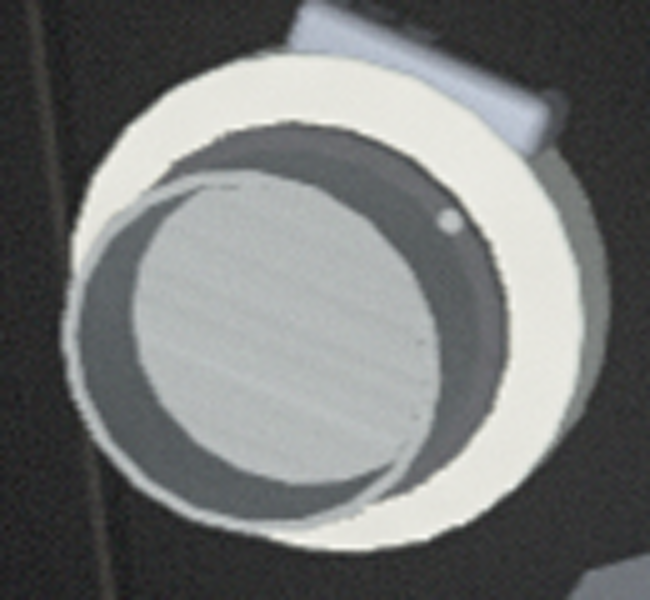

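Run:
```python
from m import *
c=cam("wrist");t=cam("top")
s=robot.sense();print(s["tcp_pos"])
pu=(160.2,230.2)
print('pan w',plane(c,*pu,60),'tri top',tri(ray(c,*pu),ray(t,418.1,210.9)))
m=colmask(c[0],'blue');h=hull(c,'blue',(245,220,385,362)).reshape(-1,2)
low=h[h[:,1]>292];(u0,u1)=h[:,0].min(),h[:,0].max();print(u0,u1,h[:,1].min(),h[:,1].max())
e=((u0+u1)/2,297)
o,d=ray(c,*e)
for dz in(17,20,23): print(dz,plane(c,*e,s["tcp_pos"][2]+dz)-s["tcp_pos"])
# width check
for dz in(14,17,20,23):
    zz=s["tcp_pos"][2]+dz;print(dz,plane(c,u0,297,zz)[1]-plane(c,u1,297,zz)[1], plane(c,314,237,zz)[0]-plane(c,314,357,zz)[0])
```

```text
[541.8 -14.2 173. ]
pan w [ 541.4 -133.8   60. ] tri top (array([ 535.9, -124.2,   83.4]), np.float64(0.21977860575996833))
249 378 228 357
17 [ 0.5  2.  17. ]
20 [-0.8  2.  20. ]
23 [-2.1  2.  23. ]
14 -61.04740689227967 -61.26794224534933
17 -59.95366323693775 -60.17024741246405
20 -58.85991958159584 -59.072552579578655
23 -57.766175926253936 -57.97485774669332
```

play_rows([
  [[0,-10,0],[0,0,0]],
  [[-1,-20,0],[0,0,0]],
  [[0,-20,0],[0,0,0]],
  [[0,-20,0],[0,0,0]],
  [[0,-20,0],[0,0,0]],
  [[0,-15,0],[0,0,0]],
  [[0,-10,0],[0,0,0]],
  [[0,0,0],[0,0,0]],
])

```text
clock: 9.55
tcp_pos: [542.5, -130.8, 173.2]
eef_rot: [-180.0, -0.0, 179.5]
wrist_force: [0.2, 0.3, 0.6]
finger_gap: 58.4
gripper_force: 34.5
```

play_rows([
  [[0,0,10],[0,0,0]],
  [[0,0,15],[0,0,0]],
  [[0,0,15],[0,0,0]],
  [[0,0,15],[0,0,0]],
  [[0,0,15],[0,0,0]],
  [[0,0,15],[0,0,0]],
  [[0,0,5],[0,0,0]],
  [[0,0,0],[0,0,0]],
])

```text
clock: 10.35
tcp_pos: [542.4, -128.4, 82.5]
eef_rot: [180.0, -0.1, 179.7]
wrist_force: [-1.1, -0.7, -1.3]
finger_gap: 58.5
gripper_force: 34.5
```

Run:
```python
from m import *
c=cam("side");s=robot.sense();print(s["tcp_pos"],s["eef_rot"],s["wrist_force"])
a=c[0][130:230,240:370];cv2.imwrite('pics/s2.png',cv2.resize(a,None,fx=5,fy=5,interpolation=2)[:,:,::-1])
```

```text
[ 543.  -128.4   83.2] [180.   -0.  179.7] [-0.6  0.  -0.7]
```

View pics/s2.png

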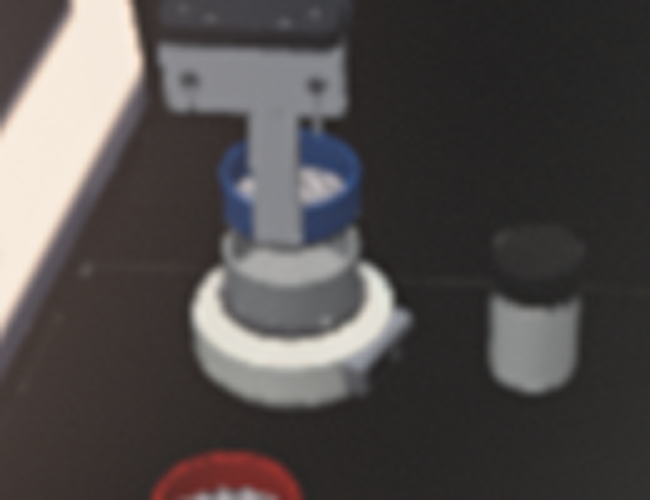

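The blue sieve hangs straight above the pan: sieve columns 219–361 against rim columns 222–361 in the crop. Lowering.

play_rows([
  [[0,-1,3],[0,0,0]],
  [[0,0,3],[0,0,0]],
  [[0,0,3],[0,0,0]],
  [[0,0,3],[0,0,0]],
  [[0,0,3],[0,0,0]],
  [[0,0,2],[0,0,0]],
  [[0,0,0],[0,0,0]],
  [[0,0,0],[0,0,0]],
])

```text
clock: 11.2
tcp_pos: [543.0, -129.5, 66.5]
eef_rot: [180.0, 0.0, 179.7]
wrist_force: [0.4, 0.0, -0.7]
finger_gap: 58.7
gripper_force: 34.5
```

play_rows([
  [[0,0,1],[0,0,0]],
  [[0,0,1],[0,0,0]],
  [[0,0,0],[0,0,0]],
  [[0,0,0],[0,0,0]],
  [[0,0,0],[0,0,0]],
  [[0,0,0],[0,0,0]],
  [[0,0,0],[0,0,0]],
  [[0,0,0],[0,0,0]],
])

```text
clock: 12.0
tcp_pos: [542.9, -129.6, 64.5]
eef_rot: [-180.0, 0.0, 179.7]
wrist_force: [-0.2, -0.5, -0.8]
finger_gap: 58.6
gripper_force: 34.5
```

play_rows([
  [[0,0,1],[0,0,0]],
  [[0,0,0],[0,0,0]],
  [[0,0,0],[0,0,0]],
  [[0,0,0],[0,0,0]],
  [[0,0,0],[0,0,0]],
  [[0,0,0],[0,0,0]],
  [[0,0,0],[0,0,0]],
  [[0,0,0],[0,0,0]],
])

```text
clock: 12.8
tcp_pos: [543.0, -129.6, 63.5]
eef_rot: [-180.0, 0.0, 179.7]
wrist_force: [0.1, -0.4, -1.1]
finger_gap: 58.4
gripper_force: 34.5
```

play_rows([
  [[0,0,0],[0,0,0]],
  [[0,0,0],[0,0,0]],
  [[0,0,0],[0,0,0]],
  [[0,0,0],[0,0,0]],
  [[0,0,0],[0,0,0]],
  [[0,0,0],[0,0,0]],
  [[0,0,0],[0,0,0]],
  [[0,0,0],[0,0,0]],
], hand=-1)

```text
clock: 13.6
tcp_pos: [542.9, -129.6, 63.5]
eef_rot: [180.0, -0.0, 179.7]
wrist_force: [-0.4, 0.4, 0.9]
finger_gap: 93.9
gripper_force: 0.0
```

play_rows([
  [[0,0,-15],[0,0,0]],
  [[0,0,-20],[0,0,0]],
  [[0,0,-20],[0,0,0]],
  [[0,0,-20],[0,0,0]],
  [[0,0,-20],[0,0,0]],
  [[0,0,-10],[0,0,0]],
  [[0,0,0],[0,0,0]],
  [[0,0,0],[0,0,0]],
])

```text
clock: 14.4
tcp_pos: [542.6, -129.8, 168.3]
eef_rot: [-180.0, -0.0, 179.6]
wrist_force: [1.0, 0.2, -0.6]
finger_gap: 94.3
gripper_force: 0.0
```

Run:
```python
from m import *
w=cam("wrist");s=robot.sense();print(s["tcp_pos"],s["eef_rot"]);c=cam("side")
a=c[0][130:230,240:370];a=cv2.resize(a,None,fx=3,fy=3,interpolation=2)
b=w[0][180:380,240:400];b=cv2.resize(b,None,fx=1.5,fy=1.5);z=np.zeros((300,640,3),np.uint8);z[:,:390]=a;z[:,390:630]=b
cv2.imwrite('pics/s3.png',z[:,:,::-1])
```

```text
[ 542.3 -129.7  167.9] [180.   -0.1 179.7]
```

View pics/s3.png

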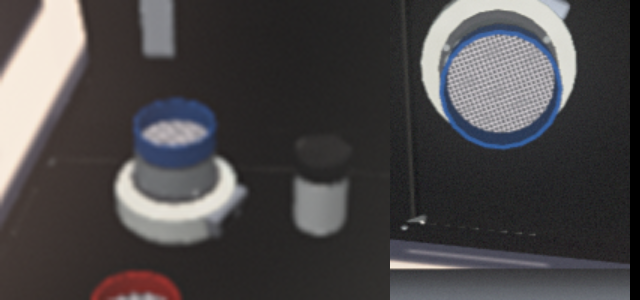

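Blue is seated flush and concentric on the pan. In the side crop its wall continues the pan's, and the wrist crop shows it centred. Next is yellow.

Run:
```python
from m import *
w=cam("wrist");s=robot.sense();e=centre(hull(w,'blue',(240,180,400,380)));print(s["tcp_pos"],e,plane(w,*e[0],82)-s["tcp_pos"])
```

```text
[ 542.3 -129.6  167.6] ((313.2395324707031, 239.4798583984375), (80.77407836914062, 82.3803939819336), 172.64305114746094) [ -0.7  -0.5 -85.6]
```

play_rows([
  [[3,12,-4],[0,0,0]],
  [[6,24,0],[0,0,0]],
  [[7,28,0],[0,0,0]],
  [[7,28,0],[0,0,0]],
  [[7,28,0],[0,0,0]],
  [[7,28,0],[0,0,0]],
  [[7,28,0],[0,0,0]],
  [[7,28,0],[0,0,0]],
])

```text
clock: 15.35
tcp_pos: [492.1, 76.8, 172.5]
eef_rot: [180.0, -0.0, 179.7]
wrist_force: [-0.1, 0.6, -1.0]
finger_gap: 93.8
gripper_force: 0.0
```

play_rows([
  [[7,28,0],[0,0,0]],
  [[7,28,0],[0,0,0]],
  [[7,28,0],[0,0,0]],
  [[7,28,0],[0,0,0]],
  [[7,28,0],[0,0,0]],
  [[7,28,0],[0,0,0]],
  [[7,20,0],[0,0,0]],
  [[2,9,0],[0,0,0]],
])

```text
clock: 16.15
tcp_pos: [441.3, 275.0, 172.7]
eef_rot: [179.9, -0.0, 179.9]
wrist_force: [-0.5, -0.6, 0.7]
finger_gap: 94.2
gripper_force: 0.0
```

play_rows([
  [[0,0,0],[0,0,0]],
  [[0,0,0],[0,0,0]],
  [[0,0,0],[0,0,0]],
  [[0,0,0],[0,0,0]],
  [[0,0,0],[0,0,0]],
  [[0,0,0],[0,0,0]],
  [[0,0,0],[0,0,0]],
  [[0,0,0],[0,0,0]],
])

```text
clock: 16.95
tcp_pos: [443.4, 271.9, 172.5]
eef_rot: [-180.0, 0.0, 179.6]
wrist_force: [-0.4, -0.1, 0.1]
finger_gap: 93.9
gripper_force: 0.0
```

Run:
```python
from m import *
w=cam("wrist");s=robot.sense();e=centre(hull(w,'yellow',(220,150,420,300)));print(s["tcp_pos"],s["eef_rot"],s["joint_positions"],e,plane(w,*e[0],26)-s["tcp_pos"])
```

```text
[443.4 272.  172.5] [180.    0.  179.7] [ -7.9  32.6 -40.  108.9  27.6  48.4  27.4] ((309.1864929199219, 217.3825225830078), (69.34043884277344, 69.84148406982422), 179.80409240722656) [  -4.2   -4.  -146.5]
```

play_rows([
  [[3.5,-3,15],[0,0,0]],
  [[0,0,25],[0,0,0]],
  [[0,0,30],[0,0,0]],
  [[0,0,30],[0,0,0]],
  [[0,0,30],[0,0,0]],
  [[0,0,20],[0,0,0]],
  [[0,0,9],[0,0,0]],
  [[0,0,5],[0,0,0]],
])

```text
clock: 17.8
tcp_pos: [439.7, 269.2, 7.9]
eef_rot: [-180.0, -0.0, 179.7]
wrist_force: [-0.4, 0.5, -0.2]
finger_gap: 94.2
gripper_force: 0.0
```

play_rows([
  [[0,0,0],[0,0,0]],
  [[0,0,0],[0,0,0]],
  [[0,0,0],[0,0,0]],
  [[0,0,0],[0,0,0]],
  [[0,0,0],[0,0,0]],
  [[0,0,0],[0,0,0]],
  [[0,0,0],[0,0,0]],
  [[0,0,0],[0,0,0]],
], hand=1)

```text
clock: 18.6
tcp_pos: [440.3, 269.1, 9.0]
eef_rot: [180.0, 0.1, 179.7]
wrist_force: [-0.2, -1.5, 5.7]
finger_gap: 59.9
gripper_force: 30.0
```

play_rows([
  [[0,0,-10],[0,0,0]],
  [[0,0,-20],[0,0,0]],
  [[0,0,-25],[0,0,0]],
  [[0,0,-25],[0,0,0]],
  [[0,0,-25],[0,0,0]],
  [[0,0,-25],[0,0,0]],
  [[0,0,-20],[0,0,0]],
  [[0,0,-10],[0,0,0]],
])

```text
clock: 19.4
tcp_pos: [440.2, 269.5, 170.4]
eef_rot: [179.9, 0.1, 179.7]
wrist_force: [0.8, 0.3, -1.6]
finger_gap: 59.9
gripper_force: 30.0
```

play_rows([
  [[0,0,0],[0,0,0]],
  [[0,0,0],[0,0,0]],
  [[0,0,0],[0,0,0]],
  [[0,0,0],[0,0,0]],
  [[0,0,0],[0,0,0]],
  [[0,0,0],[0,0,0]],
  [[0,0,0],[0,0,0]],
  [[0,0,0],[0,0,0]],
])

```text
clock: 20.2
tcp_pos: [439.8, 269.1, 168.4]
eef_rot: [-180.0, -0.0, 179.7]
wrist_force: [-0.8, 0.5, -0.2]
finger_gap: 60.2
gripper_force: 30.0
```

Run:
```python
from m import *
w=cam("wrist");s=robot.sense();save(w,"w5.png");h=hull(w,'yellow',(220,200,420,380)).reshape(-1,2);print(s["tcp_pos"],h.min(0),h.max(0))
u=(h.min(0)[0]+h.max(0)[0])/2
for dz in(17,19,21): print(plane(w,u,h.max(0)[1]-60,s["tcp_pos"][2]+dz)-s["tcp_pos"])
```

```text
[439.8 269.1 168.5] [247 227] [378 358]
[ 0.  -0.8 17. ]
[-0.8 -0.8 19. ]
[-1.7 -0.8 21. ]
```

View pics/w5.png

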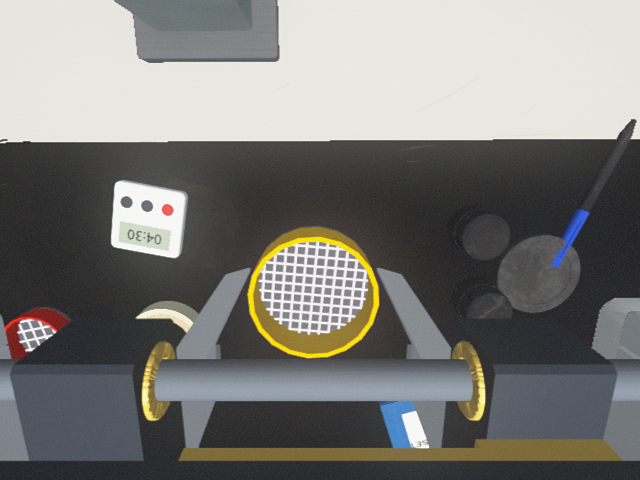

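Yellow is held level, with its rim at (313,297), as blue was. Carrying it to the stack.

play_rows([
  [[-3,-12,0],[0,0,0]],
  [[-6,-24,0],[0,0,0]],
  [[-7,-28,0],[0,0,0]],
  [[-7,-28,0],[0,0,0]],
  [[-7,-28,0],[0,0,0]],
  [[-7,-28,0],[0,0,0]],
  [[-7,-28,0],[0,0,0]],
  [[-7,-28,0],[0,0,0]],
])

```text
clock: 21.05
tcp_pos: [489.7, 62.4, 168.5]
eef_rot: [-180.0, 0.0, 179.6]
wrist_force: [0.6, 0.5, -0.5]
finger_gap: 60.2
gripper_force: 30.0
```

play_rows([
  [[-7,-28,0],[0,0,0]],
  [[-7,-28,0],[0,0,0]],
  [[-7,-28,0],[0,0,0]],
  [[-7,-28,0],[0,0,0]],
  [[-7,-28,0],[0,0,0]],
  [[-7,-28,0],[0,0,0]],
  [[-7,-19,0],[0,0,0]],
  [[-5.5,-8,0],[0,0,0]],
])

```text
clock: 21.85
tcp_pos: [542.4, -134.3, 168.1]
eef_rot: [-179.9, -0.0, 179.4]
wrist_force: [0.2, -0.3, -0.9]
finger_gap: 59.8
gripper_force: 30.0
```

play_rows([
  [[0,0,0],[0,0,0]],
  [[0,0,5],[0,0,0]],
  [[0,0,10],[0,0,0]],
  [[0,0,15],[0,0,0]],
  [[0,0,15],[0,0,0]],
  [[0,0,13],[0,0,0]],
  [[0,0,6],[0,0,0]],
  [[0,0,0],[0,0,0]],
])

```text
clock: 22.65
tcp_pos: [542.2, -130.3, 103.2]
eef_rot: [180.0, -0.1, 179.7]
wrist_force: [1.0, 0.7, -0.7]
finger_gap: 59.7
gripper_force: 30.0
```

play_rows([
  [[0,0.5,3],[0,0,0]],
  [[0,0,4],[0,0,0]],
  [[0,0,4],[0,0,0]],
  [[0,0,3],[0,0,0]],
  [[0,0,2],[0,0,0]],
  [[0,0,1],[0,0,0]],
  [[0,0,0],[0,0,0]],
  [[0,0,0],[0,0,0]],
])

```text
clock: 23.45
tcp_pos: [543.1, -130.1, 87.6]
eef_rot: [180.0, 0.0, 179.7]
wrist_force: [0.1, 0.3, -0.7]
finger_gap: 60.1
gripper_force: 30.0
```

play_rows([
  [[0,0,0.5],[0,0,0]],
  [[0,0,0.5],[0,0,0]],
  [[0,0,0],[0,0,0]],
  [[0,0,0],[0,0,0]],
  [[0,0,0],[0,0,0]],
  [[0,0,0],[0,0,0]],
  [[0,0,0],[0,0,0]],
  [[0,0,0],[0,0,0]],
])

```text
clock: 24.25
tcp_pos: [542.9, -130.1, 86.5]
eef_rot: [-180.0, 0.0, 179.7]
wrist_force: [-1.1, -0.4, -1.1]
finger_gap: 59.6
gripper_force: 30.0
```

play_rows([
  [[0,0,0.5],[0,0,0]],
  [[0,0,0.5],[0,0,0]],
  [[0,0,0],[0,0,0]],
  [[0,0,0],[0,0,0]],
  [[0,0,0],[0,0,0]],
  [[0,0,0],[0,0,0]],
  [[0,0,0],[0,0,0]],
  [[0,0,0],[0,0,0]],
])

```text
clock: 25.05
tcp_pos: [543.0, -130.1, 85.5]
eef_rot: [-180.0, 0.0, 179.7]
wrist_force: [-0.1, -0.0, 0.1]
finger_gap: 59.7
gripper_force: 30.0
```

play_rows([
  [[0,0,0],[0,0,0]],
  [[0,0,0],[0,0,0]],
  [[0,0,0],[0,0,0]],
  [[0,0,0],[0,0,0]],
  [[0,0,0],[0,0,0]],
  [[0,0,0],[0,0,0]],
  [[0,0,0],[0,0,0]],
  [[0,0,0],[0,0,0]],
], hand=-1)

```text
clock: 25.85
tcp_pos: [542.9, -130.1, 85.5]
eef_rot: [180.0, 0.0, 179.7]
wrist_force: [0.5, -0.1, 0.5]
finger_gap: 93.8
gripper_force: 0.0
```

play_rows([
  [[0,0,-15],[0,0,0]],
  [[0,0,-20],[0,0,0]],
  [[0,0,-20],[0,0,0]],
  [[0,0,-20],[0,0,0]],
  [[0,0,-20],[0,0,0]],
  [[0,0,-10],[0,0,0]],
  [[0,0,0],[0,0,0]],
  [[0,0,0],[0,0,0]],
])

```text
clock: 26.65
tcp_pos: [542.6, -130.2, 190.3]
eef_rot: [-180.0, -0.0, 179.6]
wrist_force: [0.1, -0.0, -0.2]
finger_gap: 94.0
gripper_force: 0.0
```

Run:
```python
from m import *
w=cam("wrist");s=robot.sense();print(s["tcp_pos"],s["eef_rot"]);c=cam("side")
e=centre(hull(w,'yellow',(240,170,400,380)));print(e,plane(w,*e[0],104)-s["tcp_pos"])
a=c[0][130:230,240:370];a=cv2.resize(a,None,fx=3,fy=3,interpolation=2)
b=w[0][180:380,240:400];b=cv2.resize(b,None,fx=1.5,fy=1.5);z=np.zeros((300,640,3),np.uint8);z[:,:390]=a;z[:,390:630]=b
cv2.imwrite('pics/s4.png',z[:,:,::-1])
```

```text
[ 542.3 -130.2  189.8] [180.   -0.1 179.7]
((313.5164794921875, 237.9290008544922), (82.20547485351562, 83.33880615234375), 175.82958984375) [ -1.3  -0.3 -85.8]
```

View pics/s4.png

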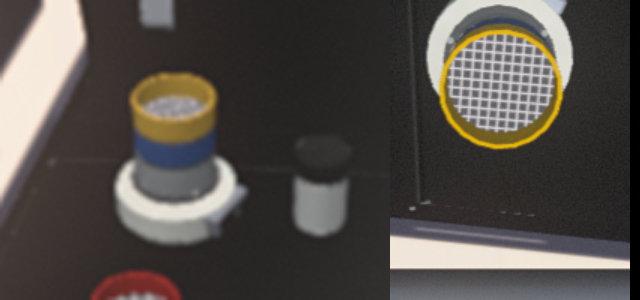

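Yellow is seated flush on blue in both crops. Next is red.

play_rows([
  [[0,10,0],[0,0,0]],
  [[-2,22,0],[0,0,0]],
  [[-2,25,0],[0,0,0]],
  [[-3,25,0],[0,0,0]],
  [[-3,25,0],[0,0,0]],
  [[-3,20,0],[0,0,0]],
  [[0,9,0],[0,0,0]],
  [[0,0,0],[0,0,0]],
])

```text
clock: 27.55
tcp_pos: [556.3, 7.8, 190.2]
eef_rot: [180.0, -0.0, 179.8]
wrist_force: [-0.2, 0.5, 1.1]
finger_gap: 94.3
gripper_force: 0.0
```

play_rows([
  [[0,0,5],[0,0,0]],
  [[0,0,7],[0,0,0]],
  [[0,0,5],[0,0,0]],
  [[0,0,0],[0,0,0]],
  [[0,0,0],[0,0,0]],
  [[0,0,0],[0,0,0]],
  [[0,0,0],[0,0,0]],
  [[0,0,0],[0,0,0]],
])

```text
clock: 28.35
tcp_pos: [556.9, 5.9, 173.7]
eef_rot: [-180.0, 0.0, 179.7]
wrist_force: [-0.0, 0.1, 0.3]
finger_gap: 94.2
gripper_force: 0.0
```

Run:
```python
from m import *
w=cam("wrist");s=robot.sense();e=centre(hull(w,'red',(220,150,420,300)));print(s["tcp_pos"],s["eef_rot"],e,plane(w,*e[0],26)-s["tcp_pos"])
```

```text
[556.9   5.8 173.7] [-180.     0.   179.7] ((313.17291259765625, 218.89181518554688), (68.86981964111328, 69.35617065429688), 4.180555820465088) [  -2.6   -0.4 -147.7]
```

play_rows([
  [[2,0,15],[0,0,0]],
  [[0,0,25],[0,0,0]],
  [[0,0,30],[0,0,0]],
  [[0,0,30],[0,0,0]],
  [[0,0,30],[0,0,0]],
  [[0,0,20],[0,0,0]],
  [[0,0,10],[0,0,0]],
  [[0,0,5],[0,0,0]],
])

```text
clock: 29.2
tcp_pos: [554.6, 6.0, 7.9]
eef_rot: [180.0, -0.0, 179.7]
wrist_force: [-0.1, -0.1, -0.3]
finger_gap: 94.0
gripper_force: 0.0
```

play_rows([
  [[0,0,0],[0,0,0]],
  [[0,0,0],[0,0,0]],
  [[0,0,0],[0,0,0]],
  [[0,0,0],[0,0,0]],
  [[0,0,0],[0,0,0]],
  [[0,0,0],[0,0,0]],
  [[0,0,0],[0,0,0]],
  [[0,0,0],[0,0,0]],
], hand=1)

```text
clock: 30.0
tcp_pos: [555.1, 5.8, 9.0]
eef_rot: [-180.0, 0.0, 179.6]
wrist_force: [-0.7, 0.0, 5.3]
finger_gap: 59.2
gripper_force: 31.4
```

play_rows([
  [[0,0,-10],[0,0,0]],
  [[0,0,-20],[0,0,0]],
  [[0,0,-25],[0,0,0]],
  [[0,0,-30],[0,0,0]],
  [[0,0,-30],[0,0,0]],
  [[0,0,-30],[0,0,0]],
  [[0,0,-25],[0,0,0]],
  [[0,0,-10],[0,0,0]],
])

```text
clock: 30.8
tcp_pos: [555.7, 6.2, 191.0]
eef_rot: [180.0, 0.2, 179.7]
wrist_force: [0.3, 1.0, -0.9]
finger_gap: 58.7
gripper_force: 31.2
```

play_rows([
  [[0,0,0],[0,0,0]],
  [[0,0,0],[0,0,0]],
  [[0,0,0],[0,0,0]],
  [[0,0,0],[0,0,0]],
  [[0,0,0],[0,0,0]],
  [[0,0,0],[0,0,0]],
  [[0,0,0],[0,0,0]],
  [[0,0,0],[0,0,0]],
])

```text
clock: 31.6
tcp_pos: [554.8, 5.8, 188.4]
eef_rot: [180.0, -0.0, 179.7]
wrist_force: [-0.2, 0.6, 0.5]
finger_gap: 59.0
gripper_force: 31.2
```

Run:
```python
from m import *
w=cam("wrist");s=robot.sense();h=hull(w,'red',(220,200,420,380)).reshape(-1,2);print(s["tcp_pos"],h.min(0),h.max(0))
u=(h.min(0)[0]+h.max(0)[0])/2
for dz in(17,19,21): print(plane(w,u,h.max(0)[1]-60,s["tcp_pos"][2]+dz)-s["tcp_pos"])
```

```text
[554.8   5.9 188.5] [248 228] [378 358]
[ 0.  -0.6 17. ]
[-0.9 -0.6 19. ]
[-1.8 -0.6 21. ]
```

play_rows([
  [[0,-10,0],[0,0,0]],
  [[2,-22,0],[0,0,0]],
  [[2,-25,0],[0,0,0]],
  [[2.5,-25,0],[0,0,0]],
  [[3,-25,0],[0,0,0]],
  [[2,-20,0],[0,0,0]],
  [[0,-9,0],[0,0,0]],
  [[0,0,0],[0,0,0]],
])

```text
clock: 32.45
tcp_pos: [542.3, -132.0, 188.3]
eef_rot: [-180.0, -0.0, 179.5]
wrist_force: [0.6, 0.2, -0.7]
finger_gap: 59.2
gripper_force: 31.2
```

play_rows([
  [[0,0,0],[0,0,0]],
  [[0,0,8],[0,0,0]],
  [[0,0,15],[0,0,0]],
  [[0,0,16],[0,0,0]],
  [[0,0,15],[0,0,0]],
  [[0,0,8],[0,0,0]],
  [[0,0,0],[0,0,0]],
  [[0,0,0],[0,0,0]],
])

```text
clock: 33.25
tcp_pos: [542.7, -129.7, 126.6]
eef_rot: [180.0, 0.0, 179.7]
wrist_force: [-0.6, -0.0, -1.1]
finger_gap: 59.1
gripper_force: 31.2
```

play_rows([
  [[0,-0.4,3],[0,0,0]],
  [[0,0,4],[0,0,0]],
  [[0,0,4],[0,0,0]],
  [[0,0,3],[0,0,0]],
  [[0,0,2],[0,0,0]],
  [[0,0,1],[0,0,0]],
  [[0,0,0],[0,0,0]],
  [[0,0,0],[0,0,0]],
])

```text
clock: 34.05
tcp_pos: [542.5, -130.5, 109.6]
eef_rot: [180.0, 0.0, 179.7]
wrist_force: [0.4, 0.1, -0.6]
finger_gap: 59.1
gripper_force: 31.2
```

play_rows([
  [[0,0,0.5],[0,0,0]],
  [[0,0,0.5],[0,0,0]],
  [[0,0,0.5],[0,0,0]],
  [[0,0,0.5],[0,0,0]],
  [[0,0,0],[0,0,0]],
  [[0,0,0],[0,0,0]],
  [[0,0,0],[0,0,0]],
  [[0,0,0],[0,0,0]],
])

```text
clock: 34.85
tcp_pos: [542.5, -130.5, 107.5]
eef_rot: [-180.0, 0.0, 179.7]
wrist_force: [-0.6, -0.0, -1.1]
finger_gap: 59.0
gripper_force: 31.2
```

play_rows([
  [[0,0,0],[0,0,0]],
  [[0,0,0],[0,0,0]],
  [[0,0,0],[0,0,0]],
  [[0,0,0],[0,0,0]],
  [[0,0,0],[0,0,0]],
  [[0,0,0],[0,0,0]],
  [[0,0,0],[0,0,0]],
  [[0,0,0],[0,0,0]],
], hand=-1)

```text
clock: 35.65
tcp_pos: [542.4, -130.5, 107.5]
eef_rot: [-180.0, -0.0, 179.7]
wrist_force: [0.2, 0.3, -0.4]
finger_gap: 94.1
gripper_force: 0.0
```

play_rows([
  [[0,0,-15],[0,0,0]],
  [[0,0,-20],[0,0,0]],
  [[0,0,-20],[0,0,0]],
  [[0,0,-20],[0,0,0]],
  [[0,0,-20],[0,0,0]],
  [[0,0,-10],[0,0,0]],
  [[0,0,0],[0,0,0]],
  [[0,0,0],[0,0,0]],
])

```text
clock: 36.45
tcp_pos: [542.1, -130.6, 212.3]
eef_rot: [-180.0, -0.0, 179.7]
wrist_force: [0.1, -0.4, 0.1]
finger_gap: 93.8
gripper_force: 0.0
```

Run:
```python
from m import *
w=cam("wrist");s=robot.sense();print(s["tcp_pos"],s["eef_rot"]);c=cam("side")
e=centre(hull(w,'red',(240,170,400,380)));print(e,plane(w,*e[0],126)-s["tcp_pos"])
a=c[0][130:230,240:370];a=cv2.resize(a,None,fx=3,fy=3,interpolation=2)
b=w[0][180:380,240:400];b=cv2.resize(b,None,fx=1.5,fy=1.5);z=np.zeros((300,640,3),np.uint8);z[:,:390]=a;z[:,390:630]=b
cv2.imwrite('pics/s5.png',z[:,:,::-1])
```

```text
[ 541.8 -130.6  211.8] [180.   -0.1 179.6]
((313.3482360839844, 238.5103302001953), (82.56245422363281, 82.78633117675781), 8.814022064208984) [ -0.8  -0.3 -85.8]
```

View pics/s5.png

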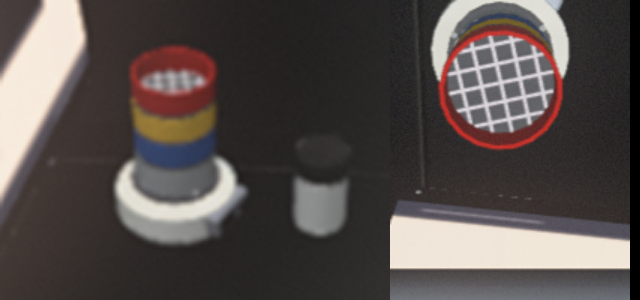

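Red is seated flush. Next is the lid.

play_rows([
  [[0,12,0],[0,0,0]],
  [[0,24,0],[0,0,0]],
  [[0,28,0],[0,0,0]],
  [[0,28,0],[0,0,0]],
  [[0,28,0],[0,0,0]],
  [[0,28,0],[0,0,0]],
  [[0,28,0],[0,0,0]],
  [[0,28,0],[0,0,0]],
])

```text
clock: 37.35
tcp_pos: [542.9, 75.7, 212.0]
eef_rot: [180.0, -0.1, 179.7]
wrist_force: [-0.2, -0.2, -0.2]
finger_gap: 94.3
gripper_force: 0.0
```

play_rows([
  [[-1,28,0],[0,0,0]],
  [[-1,28,0],[0,0,0]],
  [[-1,28,0],[0,0,0]],
  [[-1,28,0],[0,0,0]],
  [[0,28,0],[0,0,0]],
  [[0,28,0],[0,0,0]],
  [[0,20,0],[0,0,0]],
  [[0,9,0],[0,0,0]],
])

```text
clock: 38.15
tcp_pos: [547.2, 274.0, 212.0]
eef_rot: [179.9, -0.1, 179.9]
wrist_force: [-1.2, -0.6, 0.5]
finger_gap: 93.8
gripper_force: 0.0
```

play_rows([
  [[0,0,0],[0,0,0]],
  [[0,0,15],[0,0,0]],
  [[0,0,15],[0,0,0]],
  [[0,0,8],[0,0,0]],
  [[0,0,0],[0,0,0]],
  [[0,0,0],[0,0,0]],
  [[0,0,0],[0,0,0]],
  [[0,0,0],[0,0,0]],
])

```text
clock: 38.95
tcp_pos: [549.2, 270.7, 175.0]
eef_rot: [180.0, 0.1, 179.6]
wrist_force: [0.1, 0.1, 0.2]
finger_gap: 94.0
gripper_force: 0.0
```

Run:
```python
from m import *
w=cam("wrist");s=robot.sense();save(w,"w6.png");e=centre(hull(w,'bright',(250,150,390,290)));print(s["tcp_pos"],s["eef_rot"],e,plane(w,*e[0],12)-s["tcp_pos"])
# knob: dark blob inside disc hull
h=hull(w,'bright',(250,150,390,290));m=np.zeros((480,640),np.uint8);cv2.fillConvexPoly(m,h,1);m=cv2.erode(m,np.ones((5,5)))
V=w[0].max(2);k=((V<80)&(m>0)).astype(np.uint8);p=cv2.findNonZero(k);x=p.reshape(-1,2);print(len(x),x.min(0),x.max(0),x.mean(0),plane(w,*x.mean(0),28)-s["tcp_pos"])
```

```text
[549.1 270.7 175. ] [180.    0.1 179.7] ((312.8487243652344, 217.1509552001953), (63.82162857055664, 65.45867919921875), 92.10611724853516) [  -0.9   -0.7 -163. ]
265 [300 207] [326 236] [312.4 218.5] [  -3.   -1. -147.]
```

play_rows([
  [[0,-0.3,15],[0,0,0]],
  [[0,0,25],[0,0,0]],
  [[0,0,30],[0,0,0]],
  [[0,0,30],[0,0,0]],
  [[0,0,28],[0,0,0]],
  [[0,0,18],[0,0,0]],
  [[0,0,8],[0,0,0]],
  [[0,0,4],[0,0,0]],
])

```text
clock: 39.8
tcp_pos: [548.2, 270.0, 15.3]
eef_rot: [-180.0, -0.1, 179.7]
wrist_force: [0.1, -0.7, 0.3]
finger_gap: 94.2
gripper_force: 0.0
```

play_rows([
  [[0,0,0],[0,0,0]],
  [[0,0,0],[0,0,0]],
  [[0,0,0],[0,0,0]],
  [[0,0,0],[0,0,0]],
  [[0,0,0],[0,0,0]],
  [[0,0,0],[0,0,0]],
  [[0,0,0],[0,0,0]],
  [[0,0,0],[0,0,0]],
], hand=1)

```text
clock: 40.6
tcp_pos: [548.9, 270.2, 16.5]
eef_rot: [-180.0, 0.0, 179.6]
wrist_force: [0.2, 0.6, -0.5]
finger_gap: 33.3
gripper_force: 0.0
```

play_rows([
  [[0,0,0],[0,0,0]],
  [[0,0,0],[0,0,0]],
  [[0,0,0],[0,0,0]],
  [[0,0,0],[0,0,0]],
  [[0,0,0],[0,0,0]],
  [[0,0,0],[0,0,0]],
  [[0,0,0],[0,0,0]],
  [[0,0,0],[0,0,0]],
])

```text
clock: 41.4
tcp_pos: [548.9, 270.2, 16.5]
eef_rot: [180.0, 0.0, 179.7]
wrist_force: [0.1, 0.9, -1.5]
finger_gap: 23.2
gripper_force: 30.0
```

play_rows([
  [[0,0,-10],[0,0,0]],
  [[0,0,-20],[0,0,0]],
  [[0,0,-30],[0,0,0]],
  [[0,0,-30],[0,0,0]],
  [[0,0,-30],[0,0,0]],
  [[0,0,-30],[0,0,0]],
  [[0,0,-25],[0,0,0]],
  [[0,0,-10],[0,0,0]],
])

```text
clock: 42.2
tcp_pos: [549.7, 271.1, 204.7]
eef_rot: [179.9, 0.2, 179.7]
wrist_force: [-0.2, 0.2, 0.0]
finger_gap: 23.6
gripper_force: 30.0
```

play_rows([
  [[0,0,0],[0,0,0]],
  [[0,0,0],[0,0,0]],
  [[0,0,0],[0,0,0]],
  [[0,0,0],[0,0,0]],
  [[0,0,0],[0,0,0]],
  [[0,0,0],[0,0,0]],
  [[0,0,0],[0,0,0]],
  [[0,0,0],[0,0,0]],
])

```text
clock: 43.0
tcp_pos: [548.8, 270.2, 201.4]
eef_rot: [180.0, -0.0, 179.7]
wrist_force: [0.4, 0.5, -0.4]
finger_gap: 23.0
gripper_force: 30.0
```

Run:
```python
from m import *
w=cam("wrist");s=robot.sense();save(w,"w7.png");print(s["tcp_pos"],s["finger_gap"])
h=hull(w,'bright',(258,190,370,360)).reshape(-1,2);print(h.min(0),h.max(0),centre(h))
im=cv2.resize(w[0][200:380,220:420],None,fx=3,fy=3);cv2.imwrite('pics/c7.png',im[:,:,::-1])
```

```text
[548.8 270.2 201.5] 23.303357077230494
[258 225] [369 358] ((312.6775207519531, 308.494873046875), (133.86297607421875, 170.41209411621094), 0.8112456202507019)
```

play_rows([
  [[0,-12,0],[0,0,0]],
  [[0,-24,0],[0,0,0]],
  [[0,-28,0],[0,0,0]],
  [[0,-28,0],[0,0,0]],
  [[0,-28,0],[0,0,0]],
  [[0,-28,0],[0,0,0]],
  [[0,-28,0],[0,0,0]],
  [[0,-28,0],[0,0,0]],
])

```text
clock: 43.85
tcp_pos: [547.3, 63.8, 201.6]
eef_rot: [-180.0, 0.0, 179.6]
wrist_force: [0.6, 0.7, -0.7]
finger_gap: 23.4
gripper_force: 30.0
```

play_rows([
  [[1,-28,0],[0,0,0]],
  [[1,-28,0],[0,0,0]],
  [[1,-28,0],[0,0,0]],
  [[0.5,-28,0],[0,0,0]],
  [[0,-28,0],[0,0,0]],
  [[0,-28,0],[0,0,0]],
  [[0,-20,0],[0,0,0]],
  [[0,-8.5,0],[0,0,0]],
])

```text
clock: 44.65
tcp_pos: [542.1, -133.9, 201.3]
eef_rot: [-179.9, -0.0, 179.4]
wrist_force: [-0.1, 0.1, -1.1]
finger_gap: 22.8
gripper_force: 30.0
```

play_rows([
  [[0,0,0],[0,0,0]],
  [[0,0,5],[0,0,0]],
  [[0,0,10],[0,0,0]],
  [[0,0,15],[0,0,0]],
  [[0,0,12],[0,0,0]],
  [[0,0,5],[0,0,0]],
  [[0,0,0],[0,0,0]],
  [[0,0,0],[0,0,0]],
])

```text
clock: 45.45
tcp_pos: [543.2, -129.9, 154.6]
eef_rot: [180.0, 0.0, 179.7]
wrist_force: [-0.3, -0.3, -0.6]
finger_gap: 22.9
gripper_force: 30.0
```

Run:
```python
from m import *
s=robot.sense();print(s["tcp_pos"],s["eef_rot"]);c=cam("side")
h=hull(c,'red',(255,120,330,185)).reshape(-1,2);print('red',h.min(0),h.max(0))
V=c[0].max(2);S=np.ptp(c[0].astype(int),axis=2)
for r in range(118,160,3): print(r,[ (int(c[0][r,u,0]),int(c[0][r,u,2])) for u in range(276,324,3)])
```

```text
[ 543.2 -129.9  154.6] [180.    0.  179.7]
red [283 150] [311 167]
118 [(57, 50), (64, 59), (69, 66), (72, 69), (96, 97), (133, 139), (128, 134), (131, 136), (103, 107), (85, 87), (87, 90), (41, 36), (40, 36), (39, 35), (38, 35), (37, 34)]
121 [(56, 46), (54, 46), (53, 45), (52, 43), (90, 90), (136, 142), (134, 140), (132, 139), (88, 90), (46, 40), (43, 38), (42, 37), (41, 36), (39, 35), (38, 35), (38, 34)]
124 [(57, 47), (55, 46), (54, 45), (52, 44), (71, 69), (135, 141), (134, 140), (135, 140), (84, 85), (47, 41), (45, 40), (42, 38), (41, 36), (39, 35), (39, 34), (38, 35)]
127 [(58, 48), (56, 47), (55, 46), (54, 45), (61, 56), (135, 141), (134, 140), (137, 144), (85, 86), (48, 42), (45, 39), (43, 38), (41, 36), (40, 36), (39, 36), (37, 34)]
130 [(58, 47), (57, 48), (56, 46), (54, 45), (55, 48), (136, 142), (135, 141), (136, 142), (84, 85), (48, 42), (43, 38), (43, 38), (42, 37), (41, 36), (38, 33), (39, 35)]
133 [(58, 48), (56, 46), (55, 46), (53, 44), (54, 47), (136, 142), (135, 140), (136, 142), (62, 60), (45, 38), (43, 38), (43, 37), (42, 37), (40, 37), (39, 35), (39, 35)]
136 [
[... 730 characters left out ...]
 46), (71, 65), (162, 160), (173, 170), (174, 171), (172, 169), (173, 170), (175, 173), (174, 172), (166, 166), (92, 91), (39, 35), (40, 36), (40, 35), (39, 35)]
151 [(60, 49), (56, 46), (56, 45), (102, 59), (107, 106), (136, 136), (150, 149), (148, 147), (137, 137), (101, 102), (95, 60), (134, 43), (53, 37), (41, 35), (40, 35), (39, 35)]
154 [(60, 49), (58, 47), (60, 46), (119, 45), (108, 53), (132, 107), (107, 103), (125, 122), (141, 138), (140, 108), (130, 72), (131, 41), (64, 37), (40, 35), (41, 36), (39, 35)]
157 [(59, 49), (57, 47), (56, 46), (144, 50), (157, 138), (144, 143), (130, 129), (175, 171), (140, 139), (145, 145), (187, 175), (138, 60), (49, 35), (41, 37), (41, 36), (40, 36)]
```

play_rows([
  [[0.8,-0.5,3],[0,0,0]],
  [[0,0,4],[0,0,0]],
  [[0,0,4],[0,0,0]],
  [[0,0,3],[0,0,0]],
  [[0,0,2],[0,0,0]],
  [[0,0,0.5],[0,0,0]],
  [[0,0,0],[0,0,0]],
  [[0,0,0],[0,0,0]],
])

```text
clock: 46.3
tcp_pos: [542.3, -130.8, 138.1]
eef_rot: [180.0, 0.0, 179.7]
wrist_force: [-0.1, -0.1, -0.4]
finger_gap: 23.4
gripper_force: 30.0
```

play_rows([
  [[0,0,0.5],[0,0,0]],
  [[0,0,0.5],[0,0,0]],
  [[0,0,0],[0,0,0]],
  [[0,0,0],[0,0,0]],
  [[0,0,0],[0,0,0]],
  [[0,0,0],[0,0,0]],
  [[0,0,0],[0,0,0]],
  [[0,0,0],[0,0,0]],
])

```text
clock: 47.1
tcp_pos: [542.1, -130.8, 137.0]
eef_rot: [-180.0, 0.0, 179.7]
wrist_force: [0.0, 0.1, -0.2]
finger_gap: 23.0
gripper_force: 30.0
```

play_rows([
  [[0,0,0.5],[0,0,0]],
  [[0,0,0],[0,0,0]],
  [[0,0,0],[0,0,0]],
  [[0,0,0],[0,0,0]],
  [[0,0,0],[0,0,0]],
  [[0,0,0],[0,0,0]],
  [[0,0,0],[0,0,0]],
  [[0,0,0],[0,0,0]],
], hand=-1)

```text
clock: 47.9
tcp_pos: [542.1, -130.8, 136.5]
eef_rot: [180.0, -0.0, 179.7]
wrist_force: [-0.3, -0.4, -0.2]
finger_gap: 83.7
gripper_force: 0.0
```

play_rows([
  [[0,0,-5],[0,0,0]],
  [[0,0,-15],[0,0,0]],
  [[0,0,-20],[0,0,0]],
  [[0,0,-20],[0,0,0]],
  [[0,0,-20],[0,0,0]],
  [[0,0,-15],[0,0,0]],
  [[0,0,0],[0,0,0]],
  [[0,0,0],[0,0,0]],
])

```text
clock: 48.7
tcp_pos: [542.2, -130.9, 232.0]
eef_rot: [-180.0, 0.1, 179.6]
wrist_force: [-0.4, -0.6, 0.2]
finger_gap: 93.9
gripper_force: 0.0
```

Run:
```python
from m import *
w=cam("wrist");s=robot.sense();print(s["tcp_pos"],s["finger_gap"]);c=cam("side")
a=cv2.resize(c[0][100:220,250:350],None,fx=4,fy=4,interpolation=2)
b=cv2.resize(w[0][160:360,220:400],None,fx=2,fy=2);z=np.zeros((480,780,3),np.uint8);z[:,:400]=a;z[:400,410:770]=b
cv2.imwrite('pics/s6.png',z[:,:,::-1])
```

```text
[ 541.7 -130.9  231.3] 93.8319826819669
```

View pics/s6.png

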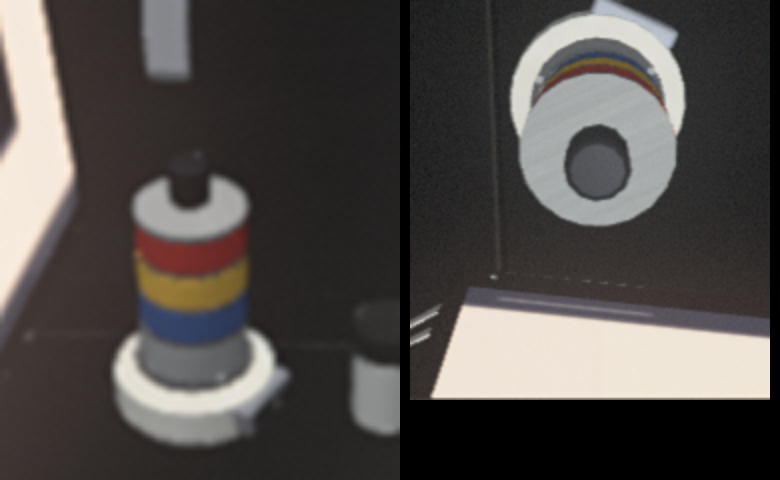

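The final view shows the lid level and flush on red, knob up, with clean red, yellow and blue bands below it. Its disc is about 78 px wide in the wrist view, where a seated lid should measure about 79. The gripper is clear, so I'm handing in.

```bash
python3 -c "
from workcell import robot
print(robot.hand_in())"
```

```text
the job is handed in; nothing more can be done
None
```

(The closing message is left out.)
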